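# Set up the portable work light beside the machine

## Robot

A 6-joint arm with a two-finger parallel gripper is mounted at the origin on the work surface. World frame = base frame: x ahead of the robot, y to its left, z up, the work surface at z = 0. Lengths are in m, angles in rad, forces in N, time in s.
With the tool pointing down it reaches from about 0.3 to 0.95 m from the base axis. Payload 3.1 kg.
Tool frame: the origin (TCP) lies midway between the tips of the shut fingers; the grasp point (between the pads) lies ctrl.grip_depth behind it (ctrl.grip_depth is the distance from the TCP to the grasp point, in m); z points along the fingers, x is the direction in which the jaws open and shut, and the axes are right-handed (so a half turn about z gives the same grasp; the last joint's range is limited). The gripper opens to 85 mm and grips with 20 to 120 N. Pads are 22 mm wide; open, the fingers measure 114 mm over their backs; the gripper's body (76 mm by 85 mm) begins 54 mm behind the grasp point. The pads swing forward as they close: fully open they stand 13 mm farther back than shut.
Start: joints at [-1.355, 0.308, 1.634, -0, 1.2, -0.07], TCP at [0.176, -0.6, 0.231] pointing down, gripper open.
Joint ranges: [-3.06, 3.06], [-0.79, 1.96], [0.05, 2.63], [-1.19, 4.34], [0.05, 2.64], [-2.94, 2.94]. Speed limits (rad/s): [2.79, 2.79, 3.14, 3.14, 3.14, 3.14].

## Interface

Orientations are given as a rotation vector (axis times angle).
In Python, from plant import ctrl gives the robot as it stands. The module is installed in compiled form; this text tells all that it offers.
- The arm moves only by the tool play_rows, never from a script. Its argument "deltas" is a list that holds one entry, the list of rows, each a list of 6 numbers: the shift along the tool's x, y, z in m, then the turn, a rotation vector about the tool's x, y, z in degrees. In form: [[[dx, dy, dz, rx, ry, rz], ...]]. A call has 1 to 8 rows; each row shifts and turns the commanded pose from where the row before left it, along the tool's axes as they then stand; what a row does not reach is not made up. A row lasts 1/10 s, in which the tool goes at most 50 mm and 8.59 degrees, less where a joint would pass 70% of its speed; a pose out of reach is approached as far as the arm can. A call with a gripper value outside its range is refused whole. "grip" is the closure, from -1 (fully open) to 1 (shut), set as the call begins (left out, the last holds). The fingers move at their own pace and stop on an object; the grip force is fixed at half the most. Time passes only in rows, so rows that do not move let the fingers close. It gives the time, the measured TCP pose, the force and the opening at its end, in the units of the state.
- ctrl.observe(): the state, without advancing time (a new reading comes with each control period).
- ctrl.snapshot(name): name is "scene" or "top" or "wrist"; returns a dict with "img" (480x640x3 uint8, red, green, blue), "intrinsics" (3x3 intrinsics, pixels), "T" (4x4, takes a point from camera to world coordinates). Camera axes: x right, y up, looking along -z (the intrinsics and any distortion apply to the point x, -y, -z); pixel columns grow to the right and rows downward; lengths in m; the calibration is good to about 2 mm. A picture is of the moment at which its call begins. There is no depth.
- ctrl.finish_job(): hands the job in, once; it reports no verdict.
The state is a dict: "clock": time; "joint_pos": joint angles; "joint_vel": joint speeds; "joint_efforts": joint torques, N m; "position": TCP position; "orientation": TCP orientation; "wrist_force": force on the tool from outside, world axes, zero at the start; "ft_torque": the same for the moment, N m; "opening": finger opening in m.
Only numpy, scipy, OpenCV 4.12 (cv2) and the standard library are available. Lean on these libraries where they do the work, as an engineer would, in place of code of your own. Each camera call takes 0.05 s, during which the arm holds its last target.

## Task

Raise the light panel of the portable work light until it lines up with the thin red setting arm beside it, let go and make sure it stays there by itself for a moment. Then turn the knob on top of the light clockwise until its white pointer stands at the yellow mark; bear down on the light as you turn, because it must stay standing where it is and not spin. Do not move the setting arm or disturb the things around.

Things in the scene. Friction and masses are not known exactly. Their poses are not given: they have to be found in the camera images.
- lamp_base (a point): Free-standing work light, 220 (x) x 160 (y) mm, about 0.6 kg, on slippery feet, loose: it spins if its stiff knob is turned without pressing it down (10 to 20 N does). Point: at the underside, 125 mm behind the front face, 95 mm before the rear; z up, x from its front (knob, towards the robot) to its rear (hinge), y to its left. Its flat red top is 60 mm high, 80 mm behind x = 40 mm.
- lamp_left (a point): Left front corner of the light's black base, at (-120, 75, 20) mm in the frame of lamp_base. Must stay put.
- lamp_right (a point): Right front corner of the light's black base, at (-120, -75, 20) mm in the frame of lamp_base. Must stay put.
- panel_hinge (a point): Middle of the panel's hinge axis, at (70, 0, 115) mm of lamp_base, running along the light's y. Axes turn with the panel: -x from hinge to free edge, z out of the glowing face. A fixed 30 mm square yellow bar runs along above it, 530 mm over the bench, about 20 mm further rear, in the way of a tool held upright over the panel: come leaning, from the robot's side.
- panel_grip (a point): Mid width and thickness of the panel, 110 mm from the hinge axis, 20 mm short of the free edge (axes as panel_hinge). The black panel, one face glowing cream, the other with fins, is 130 mm wide (y), 22 mm thick (z), from 12 to 130 mm off the hinge axis; its free edge can be pinched across the thickness.
- panel (a joint): Angle of the light panel, rad: 0 would be level, lying forwards towards the knob, 1.57 upright; grows as it is raised. The friction hinge (about 0.15 N m) holds it where it is left; range 0 to 2.3. It starts leaning well forward, towards the robot.
- setarm (a joint): Angle of the red setting arm, same axis, zero and sense as panel: the angle the panel must be set to. Stiff (0.2 N m) but can be knocked.
- setarm_tip (a point): Free tip of the red setting arm, 130 mm from the hinge axis. The arm is a 6 x 10 mm bar turning on the panel's hinge axis beside the panel's left edge (light's y = +85 mm, 17 mm clear of the panel). Axes as panel_hinge, turned with the arm.
- knob_grip (a point): Centre of the knob's grey bar, 56 long (x), 14 wide (y), 26 mm high (z), upright on a black disc 60 mm across, 10 mm thick, that turns with it and may be pressed on. On the vertical turning axis, 13 mm above the disc's upper face, 83 mm above the bench. z: up; x: to the end with the white pointer. The axis stands at (-75, 0) mm of lamp_base.
- knob (a joint): Knob angle, rad, growing clockwise seen from above; stiff, about 0.42 N m. 0 points straight to the light's rear; the yellow mark is at 0.6; starts anticlockwise of 0. End stops at -0.9 and 1.5.
- holder_mid (a point): Steel tapered tool holder standing on the bench, 63 mm across, 146 mm tall, loose, half-way up. Leave alone.
- can_mid (a point): White can standing on the bench, 62 mm across, 190 mm tall, loose, half-way up. Leave alone.

How it is judged:
By the outcome, as a careful person would: the job done as asked, in the order asked, and still so for the second after the job is handed in, with the robot touching nothing.
It also fails if it takes over 67 s, if anything falls off the work surface, if the arm or the gripper's body presses on something with over 40 N, if the wrist force passes 120 N, or if a joint passes its speed limit or range.

## Working session

There is one attempt and no reset: what is moved stays moved. The work goes in short steps, Python scripts to look and compute and a tool call to move; the robot and the scene stay as the last step left them, time stands still between calls to the robot, and variables do not carry over. Pictures are saved under pics/ and viewed, and the job is handed in when it is done.

Besides the shell and the picture viewer there is one more tool, called after "Emit:" as a command line: name --argument value ..., lists and objects as JSON in quotes. play_rows: Moves the arm, as the interface text tells. Its arguments: {"type":"object","properties":{"deltas":{"type":"array","items":{"type":"array","items":{"type":"array","items":{"type":"number"}}}},"grip":{"type":"number"}},"required":["deltas"]}

```bash
mkdir -p pics; ls
python3 - <<'E'
from plant import ctrl
import cv2
print(ctrl.observe(), ctrl.grip_depth)
for n in ["scene","top","wrist"]:
    s=ctrl.snapshot(n)
    cv2.imwrite(f"pics/{n}0.png",s["img"][:,:,::-1])
    print(n,s["intrinsics"],s["T"], s.keys())
E
```

```text
pics
{'clock': 0.0, 'joint_pos': array([-1.35470059e+00,  3.09027595e-01,  1.63518543e+00, -2.67875391e-06,
        1.19970941e+00, -6.97175158e-02]), 'joint_vel': array([-0.00031948,  0.00189785, -0.00135184,  0.00106691, -0.00059676,
        0.00061656]), 'joint_efforts': array([ 2.32727296e-03, -4.15252876e+01, -2.76666212e+01,  2.18639857e-04,
        1.00687830e-02, -4.32816876e-07]), 'position': array([ 0.17599628, -0.59884837,  0.23003355]), 'orientation': array([-2.51395834,  1.88150418,  0.00277126]), 'wrist_force': array([-0.19310458, -0.38565164,  0.30886579]), 'ft_torque': array([-0.02298022,  0.00084467,  0.01017491]), 'opening': 0.08516846099404192} 0.0187
scene [[461.43560839   0.         322.25139584]
 [  0.         461.43560839 234.49850049]
 [  0.           0.           1.        ]] [[ 0.39464804 -0.5922771   0.70246763  1.18972684]
 [ 0.91857838  0.23634397 -0.31678902 -0.25742452]
 [ 0.02160289  0.77029174  0.63732562  0.62053055]
 [ 0.          0.          0.          1.        ]] dict_keys(['img', 'intrinsics', 'T'])
top [[590.23416664   0.         321.94469336]
 [  0.         590.23416664 234.22265793]
 [  0.           0.           1.        ]] [[ 1.27871065e-02  9.82318654e-01 -1.86779418e-01  3.89812785e-01]
 [-9.99917118e-01  1.28420920e-02 -9.15626282e-04  1.42534489e-02]
 [ 1.49920169e-03  1.86775645e-01  9.82401451e-01  1.13997093e+00]
 [ 0.00000000e+00  0.00000000e+00  0.00000000e+00  1.00000000e+00]] dict_keys(['img', 'intrinsics', 'T'])
wrist [[408.38404846   0.         312.63244852]
 [  0.         408.38404846 241.42852407]
 [  0.           0.           1.        ]] [[ 0.28247171  0.92665145  0.248046    0.23873692]
 [-0.95927067  0.27369486  0.06993494 -0.58046473]
 [-0.0030836  -0.2576979   0.96622062  0.37257055]
 [ 0.          0.          0.          1.        ]] dict_keys(['img', 'intrinsics', 'T'])
```

View pics/scene0.png

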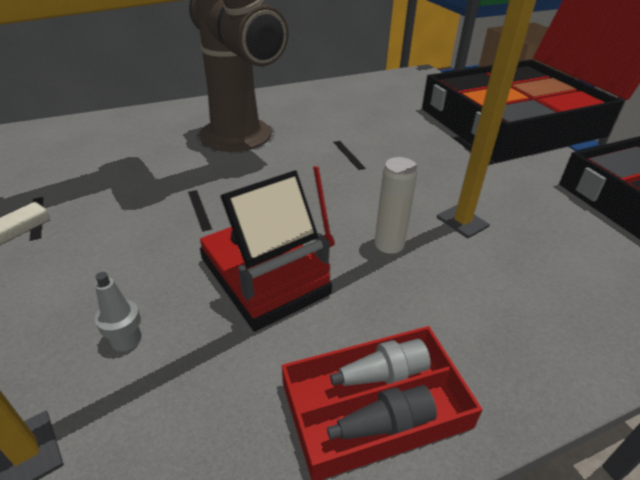

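View pics/top0.png

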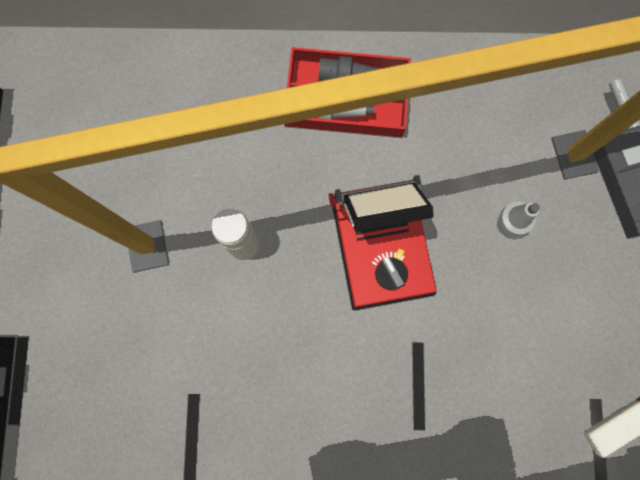

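View pics/wrist0.png

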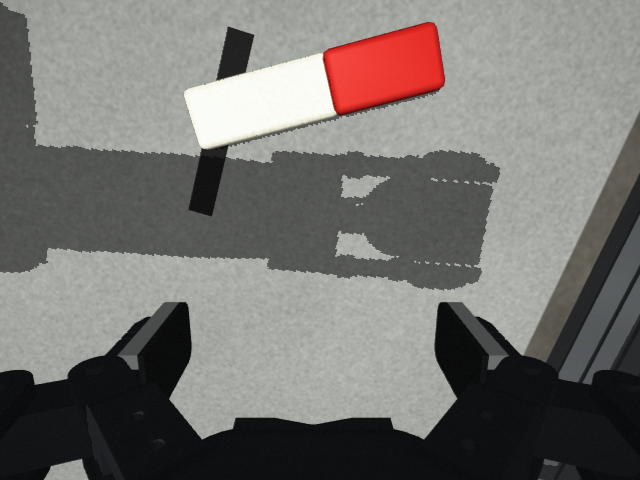

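```bash
cat > h.py <<'E'
import numpy as np, cv2
def ray(s,px):
    K,T=s["intrinsics"],s["T"]
    d=np.array([(px[0]-K[0,2])/K[0,0],-(px[1]-K[1,2])/K[1,1],-1.])
    return T[:3,3],T[:3,:3]@d
def onz(s,px,z):
    o,d=ray(s,px); return o+d*(z-o[2])/d[2]
def proj(s,p):
    K,T=s["intrinsics"],s["T"]
    c=T[:3,:3].T@(np.asarray(p)-T[:3,3]); 
    return np.array([K[0,0]*c[0]/-c[2]+K[0,2], K[1,1]*c[1]/c[2]+K[1,2]])
def crop(s,x,y,w,h,f,name):
    cv2.imwrite(name,cv2.resize(s["img"][y:y+h,x:x+w,::-1],None,fx=f,fy=f,interpolation=cv2.INTER_CUBIC))
E
python3 - <<'E'
from plant import ctrl
from h import *
t=ctrl.snapshot("top"); crop(t,320,165,130,150,4,"pics/t1.png")
s=ctrl.snapshot("scene"); crop(s,190,155,160,180,3.3,"pics/s1.png")
np.save("t.npy",t,allow_pickle=True);np.save("s.npy",s,allow_pickle=True)
E
```

```text
(no output)
```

View pics/t1.png

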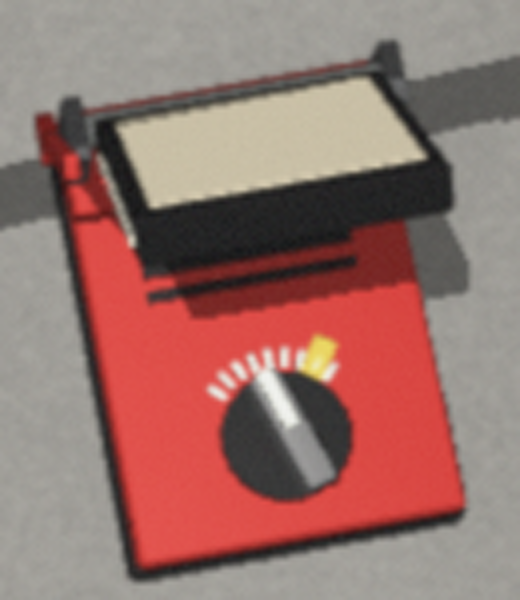

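View pics/s1.png

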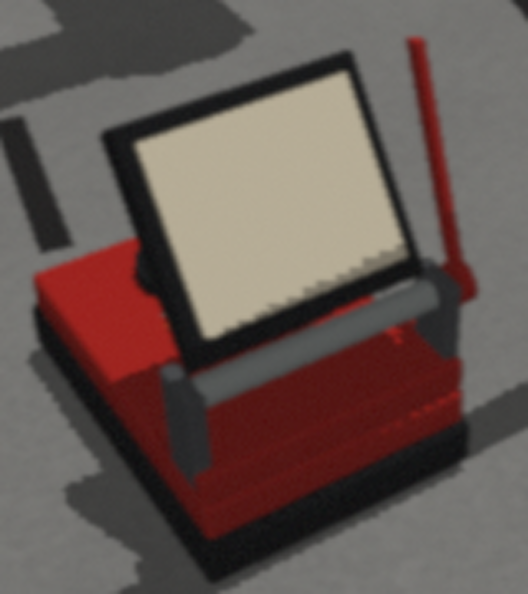

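```bash
cat > m.py <<'E'
from h import *
t=np.load("t.npy",allow_pickle=True).item(); s=np.load("s.npy",allow_pickle=True).item()
c=lambda x,y:(320+x/4-.375, 165+y/4-.375)
cs=lambda x,y:(190+x/3.3-.35,155+y/3.3-.35)
fl=onz(t,c(137,570),.06); fr=onz(t,c(462,512),.06); ll=onz(t,c(85,270),.06); rr=onz(t,c(418,270),.06)
print("front corners",fl,fr,np.linalg.norm(fl-fr))
a=lambda v:np.degrees(np.arctan2(v[1],v[0]))
print("yaw front",a(fl-fr)-90,"left",a(ll-fl),"right",a(rr-fr))
kc=onz(t,c(287,435),.07); print("knob axis",kc)
p=onz(t,c(262,368),.096); q=onz(t,c(323,483),.096)
print("bar yaw",a(p-q),np.linalg.norm(p-q),(p+q)/2)
print("mark", onz(t,c(322,350),.06)-kc, a(onz(t,c(322,355),.06)-kc))
# rear bottom corner in scene
print(onz(s,cs(210,578),0.0),onz(s,cs(465,455),0.0),onz(s,cs(38,318),0.0))
E
python3 m.py
```

```text
front corners [ 0.46086    -0.04457276  0.06      ] [ 0.48914685 -0.19307923  0.06      ] 0.15117644378528375
yaw front 10.784263764407157 left 10.05707611957594 right 9.05086946700221
knob axis [ 0.52226399 -0.11221156  0.07      ]
bar yaw 27.526808484171156 0.05765910352053195 [ 0.52344343 -0.11156408  0.096     ]
mark [ 0.04102157 -0.0177537  -0.01      ] -24.621047608851033
[ 0.69376296 -0.15601067  0.        ] [ 0.66469442 -0.00068758  0.        ] [ 0.46345596 -0.19516075  0.        ]
```

```bash
cat > m2.py <<'E'
from m import *
yaw=np.radians(10.2); R=np.array([[np.cos(yaw),-np.sin(yaw),0],[np.sin(yaw),np.cos(yaw),0],[0,0,1]])
B=np.array([0.5225,-0.112,0])+R@[.075,0,0]
H=B+R@[.07,0,.115]
def L(p): return R@np.asarray(p)+B
def ang(s,px,y):  # ray with lamp plane y -> coords about hinge
    o,d=ray(s,px); o=R.T@(o-H); d=R.T@d; p=o+d*(y-o[1])/d[1]
    return p, np.degrees(np.arctan2(p[2],-p[0])), np.hypot(p[0],p[2])
if __name__=="__main__":
    print("B",B,"H",H)
    print("setarm tip",ang(s,cs(417,40),.085)); print("root",ang(s,cs(460,285),.085))
    for a in (50,70,80,90,100,110):
        a=np.radians(a); P=H+R@[-.13*np.cos(a),.085,.13*np.sin(a)]
        u=proj(s,P);v=proj(t,P)
        print(np.degrees(a),(u-[190,155])*3.3,(v-[320,165])*4)
    for n,q in dict(fl=(-.12,.075,.02),rl=(.09,.075,0),rr=(.09,-.075,0),hl=(.07,.08,.115),hr=(.07,-.08,.115)).items():
        P=L(q);print(n,(proj(s,P)-[190,155])*3.3,(proj(t,P)-[320,165])*4)
    print("panel corners scene top-right(+y free), top-left")
    print(ang(s,cs(348,55),.065),ang(s,cs(105,130),-.065),ang(s,cs(415,270),.065),ang(s,cs(190,362),-.065))
    print("top", ang(t,cs(0,0),.065) and [ang(t,c(*p),y) for p,y in (((138,215),.065),((140,262),.065),((440,160),-.065),((450,205),-.065))])
E
python3 m2.py
```

```text
front corners [ 0.46086    -0.04457276  0.06      ] [ 0.48914685 -0.19307923  0.06      ] 0.15117644378528375
yaw front 10.784263764407157 left 10.05707611957594 right 9.05086946700221
knob axis [ 0.52226399 -0.11221156  0.07      ]
bar yaw 27.526808484171156 0.05765910352053195 [ 0.52344343 -0.11156408  0.096     ]
mark [ 0.04102157 -0.0177537  -0.01      ] -24.621047608851033
[ 0.69376296 -0.15601067  0.        ] [ 0.66469442 -0.00068758  0.        ] [ 0.46345596 -0.19516075  0.        ]
B [ 0.59631467 -0.09871864  0.        ] H [ 0.66520836 -0.08632271  0.115     ]
setarm tip (array([-0.04113896,  0.085     ,  0.12266691]), np.float64(71.46002713721798), np.float64(0.12938154375809507))
root (array([ 0.002426  ,  0.085     , -0.00011267]), np.float64(-177.34105185393935), np.float64(0.002428611925876849))
50.0 [369.83158514  40.70049589] [ 89.46657165 272.61681286]
70.0 [412.08213018  36.6605137 ] [ 74.49911199 165.34899042]
80.0 [437.45172216  46.69692688] [ 65.46341615 108.24313145]
90.0 [464.66500007  65.17621896] [55.88502439 52.04170243]
100.0 [492.72303912  91.90566196] [46.
[... 640 characters left out ...]
804425539)) (array([-0.00935067,  0.065     ,  0.0104026 ]), np.float64(48.04833996230889), np.float64(0.013987463299410946)) (array([ 0.00010199, -0.065     ,  0.0191421 ]), np.float64(90.30526244578297), np.float64(0.019142367671709765))
top [(array([-0.06895799,  0.065     ,  0.12917096]), np.float64(61.90444576438171), np.float64(0.14642520577490656)), (array([-0.08226966,  0.065     ,  0.10146263]), np.float64(50.96358035066543), np.float64(0.1306252773135028)), (array([-0.05751938, -0.065     ,  0.08516391]), np.float64(55.965056688608534), np.float64(0.10276852957874291)), (array([-0.07692066, -0.065     ,  0.08643248]), np.float64(48.33248855926245), np.float64(0.11570377212413402))]
```

```bash
cat > g.py <<'E'
from h import *
from scipy.spatial.transform import Rotation as Ro
from scipy.linalg import logm,expm
yaw=np.radians(10.2); R=np.array([[np.cos(yaw),-np.sin(yaw),0],[np.sin(yaw),np.cos(yaw),0],[0,0,1]])
B=np.array([0.5225,-0.112,0])+R@[.075,0,0]
H=B+R@[.07,0,.115]
def pose(p,Rm): M=np.eye(4);M[:3,:3]=Rm;M[:3,3]=p;return M
def panelpose(deg,r,y=0,dn=0):
    a=np.radians(deg);u=np.array([-np.cos(a),0,np.sin(a)]);n=np.array([np.sin(a),0,np.cos(a)])
    z=-u;x=n;yy=np.cross(z,x)
    return pose(H+R@(u*r+n*dn+[0,y,0]),R@np.column_stack([x,yy,z]))
def downpose(p,yawdeg):
    a=np.radians(yawdeg);x=np.array([np.cos(a),np.sin(a),0]);z=np.array([0,0,-1.]);return pose(p,np.column_stack([x,np.cross(z,x),z]))
def cur(o): return pose(o["position"],Ro.from_rotvec(o["orientation"]).as_matrix())
def plan(A,T,n,show=True,q=(4,2)):
    """straight line + slerp, n rows, tool-frame deltas, rounded"""
    D=np.linalg.inv(A)@T; rv=Ro.from_matrix(D[:3,:3]).as_rotvec()
    rows=[];C=A.copy()
    for i in range(1,n+1):
        G=np.eye(4);G[:3,3]=A[:3,3]+(T[:3,3]-A[:3,3])*i/n
        G[:3,:3]=A[:3,:3]@Ro.from_rotvec(rv*i/n).as_matrix()
        d=np.linalg.inv(C)@G
        r=np.r_[np.round(d[:3,3],q[0]),np.round(np.degrees(Ro.from_matrix(d[:3,:3]).as_rotvec()),q[1])]
        rows.append(r.tolist())
        C=C@pose(r[:3],Ro.from_rotvec(np.radians(r[3:])).as_matrix())
    if show:
        for i in range(0,n,8): print("[["+",".join(str([round(v,4) for v in r]).replace(" ","") for r in rows[i:i+8])+"]]")
        print("end err mm",np.round(1e3*(C[:3,3]-T[:3,3]),2))
    return rows
E
python3 - <<'E'
from plant import ctrl
from g import *
A=cur(ctrl.observe()); T=panelpose(52,.18); print(T)
plan(A,T,16,q=(3,1))
E
```

```text
[[ 0.77555672  0.17708474  0.60593132  0.55614073]
 [ 0.13954468 -0.98419561  0.10902425 -0.10594708]
 [ 0.61566148  0.         -0.78801075  0.25684194]
 [ 0.          0.          0.          1.        ]]
[[[-0.023,-0.031,-0.002,1.7,1.9,-5.0],[-0.02,-0.034,-0.001,1.8,2.0,-5.1],[-0.017,-0.035,-0.001,1.7,1.9,-5.0],[-0.014,-0.036,-0.0,1.7,1.9,-5.0],[-0.01,-0.038,0.0,1.7,2.0,-5.1],[-0.007,-0.038,0.001,1.8,1.9,-5.0],[-0.004,-0.039,0.002,1.7,1.9,-5.0],[-0.001,-0.039,0.004,1.7,2.0,-5.1]]]
[[[0.003,-0.038,0.004,1.8,1.9,-5.0],[0.006,-0.038,0.006,1.7,1.9,-5.0],[0.009,-0.038,0.007,1.7,2.0,-5.1],[0.012,-0.036,0.009,1.8,1.9,-5.0],[0.014,-0.034,0.01,1.7,1.9,-5.0],[0.018,-0.033,0.011,1.7,2.0,-5.1],[0.02,-0.031,0.014,1.7,1.9,-5.0],[0.021,-0.029,0.014,1.8,1.9,-5.0]]]
end err mm [-0.68  0.3   0.15]
```

Emit:
play_rows --deltas '[[[-0.023,-0.031,-0.002,1.7,1.9,-5.0],[-0.02,-0.034,-0.001,1.8,2.0,-5.1],[-0.017,-0.035,-0.001,1.7,1.9,-5.0],[-0.014,-0.036,0.0,1.7,1.9,-5.0],[-0.01,-0.038,0.0,1.7,2.0,-5.1],[-0.007,-0.038,0.001,1.8,1.9,-5.0],[-0.004,-0.039,0.002,1.7,1.9,-5.0],[-0.001,-0.039,0.004,1.7,2.0,-5.1]]]' --grip -0.2

```text
clock: 1.05
position: [0.3672, -0.3513, 0.2441]
orientation: [-2.939, 0.862, -0.551]
wrist_force: [0.6, 0.3, 1.1]
opening: 0.051
```

Emit:
play_rows --deltas '[[[0.003,-0.038,0.004,1.8,1.9,-5.0],[0.006,-0.038,0.006,1.7,1.9,-5.0],[0.009,-0.038,0.007,1.7,2.0,-5.1],[0.012,-0.036,0.009,1.8,1.9,-5.0],[0.014,-0.034,0.01,1.7,1.9,-5.0],[0.018,-0.033,0.011,1.7,2.0,-5.1],[0.02,-0.031,0.014,1.7,1.9,-5.0],[0.021,-0.029,0.014,1.8,1.9,-5.0]]]'

```text
clock: 1.85
position: [0.5562, -0.1045, 0.2574]
orientation: [-2.905, -0.266, -1.002]
wrist_force: [0.1, -0.4, 0.1]
opening: 0.0513
```

Emit:
play_rows --deltas '[[[0,0,0,0,0,0],[0,0,0,0,0,0]]]'

```text
clock: 2.05
position: [0.5554, -0.1053, 0.2568]
orientation: [-2.906, -0.262, -0.999]
wrist_force: [-0.1, -0.4, -1.0]
opening: 0.0513
```

Run:
```python
from plant import ctrl
from g import *
o=ctrl.observe();A=cur(o); T=panelpose(52,.18); print(o["clock"],o["joint_pos"],o["opening"],np.round(A-T,4)[:3])
for n in("wrist","scene"):
    s=ctrl.snapshot(n);np.save(n[0]+"1.npy",s,allow_pickle=True)
    cv2.imwrite(f"pics/{n}1.png",s["img"][:,:,::-1])
crop(s,190,155,160,180,3.3,"pics/s2.png")
```

```text
2.05 [-0.47952272 -0.11765102  2.19139287  0.68884489  0.63312818 -1.13450841] 0.05133263645583016 [[ 0.0005  0.0013 -0.0011 -0.0007]
 [ 0.0014  0.0002  0.0003  0.0006]
 [-0.001   0.0004 -0.0008  0.    ]]
```

View pics/wrist1.png

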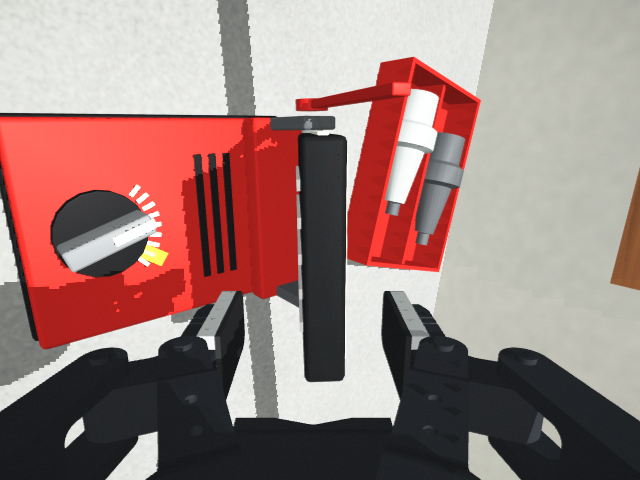

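View pics/s2.png

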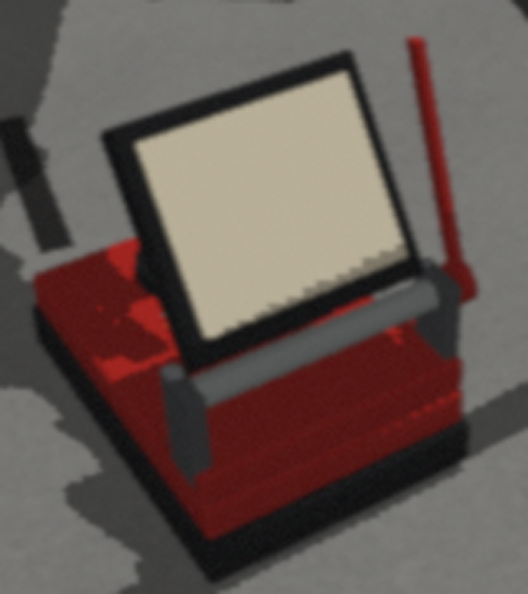

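```bash
cat > ma.py <<'E'
from g import *
def ang(s,px,y):
    o,d=ray(s,px); o=R.T@(o-H); d=R.T@d; p=o+d*(y-o[1])/d[1]
    return np.round(p,4), np.degrees(np.arctan2(p[2],-p[0])), np.hypot(p[0],p[2])
E
python3 - <<'E'
from ma import *
from plant import ctrl
w=np.load("w1.npy",allow_pickle=True).item()
crop(w,260,70,200,150,4,"pics/w1c.png"); crop(w,270,310,120,90,6,"pics/w1d.png")
A=cur(ctrl.observe());Ai=np.linalg.inv(A)
K=w["intrinsics"]
for z in (.05,):
  for px in ((302,138),(347,138),(304,380),(344,380)):
    o,d=ray(w,px); o=(Ai@np.r_[o,1])[:3]; d=Ai[:3,:3]@d; print(px,np.round(o+d*(z-o[2])/d[2],4))
print("cam in tool",np.round(Ai@w["T"],3))
# expected panel edges
for dg in (50,52,54):
  a=np.radians(dg);u=np.array([-np.cos(a),0,np.sin(a)]);n=np.array([np.sin(a),0,np.cos(a)])
  print(dg,[np.round(proj(w,H+R@(u*r+n*e+[0,y,0]))).tolist() for r in(.13,) for e in(-.011,.011) for y in(.065,-.065)])
E
```

```text
(302, 138) [-0.0048 -0.0644  0.05  ]
(347, 138) [ 0.0157 -0.0644  0.05  ]
(304, 380) [-0.0044  0.0609  0.05  ]
(344, 380) [0.017  0.0608 0.05  ]
cam in tool [[ 1.    -0.001  0.     0.   ]
 [-0.001 -0.967 -0.255 -0.066]
 [ 0.     0.255 -0.967 -0.142]
 [ 0.     0.     0.     1.   ]]
50 [[280.0, 136.0], [285.0, 385.0], [328.0, 136.0], [325.0, 385.0]]
52 [[290.0, 136.0], [293.0, 385.0], [338.0, 136.0], [334.0, 385.0]]
54 [[300.0, 136.0], [301.0, 385.0], [348.0, 136.0], [342.0, 385.0]]
```

View pics/w1c.png

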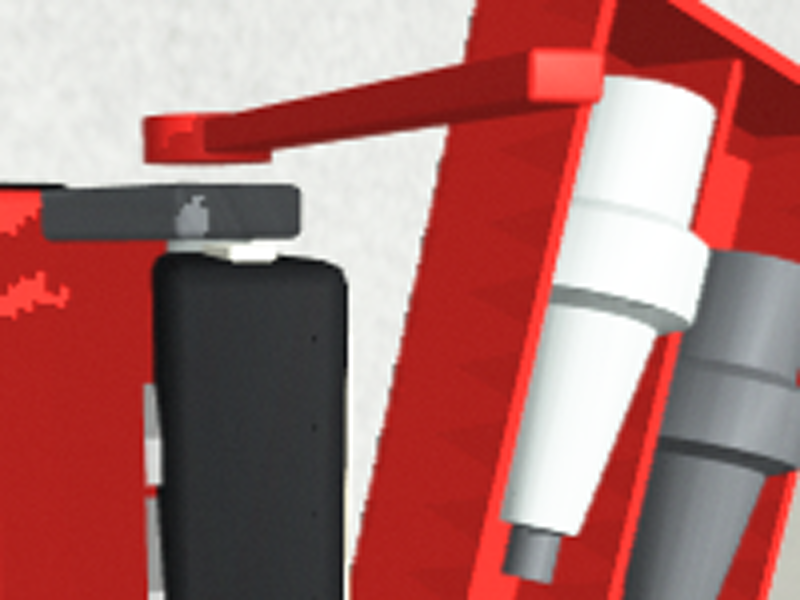

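View pics/w1d.png

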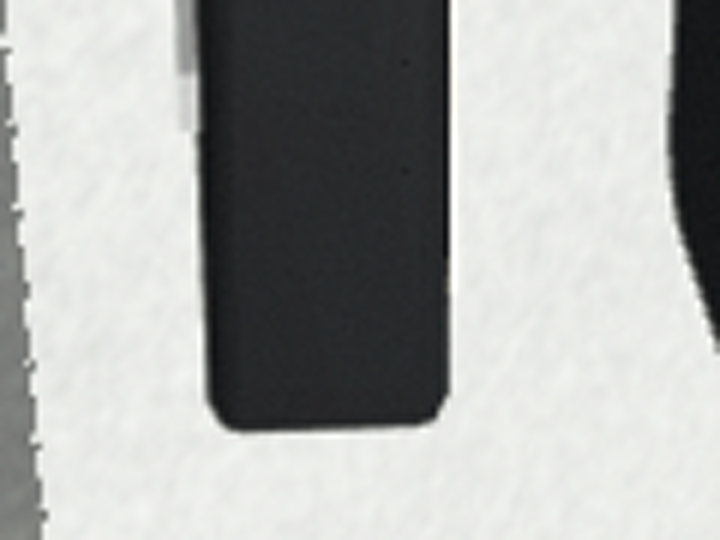

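Run:
```python
from ma import *
w=np.load("w1.npy",allow_pickle=True).item(); s=np.load("s1.npy",allow_pickle=True).item()
for y in (.072,.085,-.072): print(y,proj(w,H+R@[0,y,0]),(proj(w,H+R@[0,y,0])-[260,70])*4,(proj(s,H+R@[0,y,0])-[190,155])*3.3)
print(ang(w,(260+565/4,70+75/4),.085),ang(w,(260+530/4,70+75/4),.082),ang(w,(260+602/4,70+75/4),.085))
for a in (66,68,70,72,74):
  a=np.radians(a)
  print(np.degrees(a),(proj(w,H+R@[-.13*np.cos(a),.085,.13*np.sin(a)])-[260,70])*4)
# bracket and base rear edges
```

```text
0.072 [313.509116   125.13453152] [214.03646401 220.53812608] [435.07585061 289.82275202]
0.085 [313.53788484 107.16165514] [214.15153938 148.64662055] [456.20408185 281.07936305]
-0.072 [313.22738353 301.14240811] [212.90953412 924.56963244] [178.57606383 395.96876021]
(array([-0.0513,  0.085 ,  0.1279]), np.float64(68.15743064278249), np.float64(0.13778699889256593)) (array([-0.0773,  0.082 ,  0.146 ]), np.float64(62.100717902166245), np.float64(0.16518902332725593)) (array([-0.0481,  0.085 ,  0.1304]), np.float64(69.75519631114166), np.float64(0.13900660641307203))
66.0 [492.74565164  80.68059454]
68.0 [529.48152916  81.7674979 ]
70.0 [565.11625814  82.97384932]
72.0 [599.54641135  84.2929672 ]
74.0 [632.67906682  85.71772903]
```

```bash
sed -i 's/^H=.*/H=B+R@[.07-.0008,.0018,.115-.0006]/' g.py
python3 - <<'E'
from g import *
from plant import ctrl
A=cur(ctrl.observe()); T=panelpose(55,.17);plan(A,T,4)
G=panelpose(55,.092);plan(T,G,8)
E
```

```text
[[[0.0021,-0.0005,0.0028,0.02,-0.74,-0.0],[0.0022,-0.0006,0.0027,0.01,-0.74,-0.0],[0.0021,-0.0005,0.0027,0.02,-0.74,-0.0],[0.0023,-0.0006,0.0027,0.01,-0.74,-0.0]]]
end err mm [ 0.06  0.02 -0.01]
[[[0.0,-0.0,0.0098,-0.0,-0.0,0.0],[0.0,-0.0,0.0097,-0.0,-0.0,0.0],[0.0,-0.0,0.0098,-0.0,-0.0,0.0],[-0.0,-0.0,0.0097,-0.0,-0.0,0.0],[-0.0,-0.0,0.0097,-0.0,-0.0,0.0],[-0.0,-0.0,0.0098,-0.0,-0.0,0.0],[-0.0,-0.0,0.0098,-0.0,-0.0,0.0],[-0.0,-0.0,0.0097,-0.0,-0.0,0.0]]]
end err mm [ 0. -0.  0.]
```

Emit:
play_rows --deltas '[[[0.0022,-0.0005,0.0027,0.02,-0.74,0],[0.0022,-0.0006,0.0027,0.01,-0.74,0],[0.0022,-0.0005,0.0027,0.02,-0.74,0],[0.0022,-0.0006,0.0027,0.01,-0.74,0],[0,0,0.01,0,0,0],[0,0,0.01,0,0,0],[0,0,0,0,0,0],[0,0,0,0,0,0]]]'

```text
clock: 2.95
position: [0.5792, -0.0991, 0.2362]
orientation: [-2.934, -0.262, -0.922]
wrist_force: [-0.2, 0.2, -0.1]
opening: 0.051
```

Run:
```python
from ma import *
from plant import ctrl
o=ctrl.observe();A=cur(o);print(o["clock"],np.round(np.linalg.inv(panelpose(55,.15))@A,4))
w=ctrl.snapshot("wrist");cv2.imwrite("pics/w2.png",w["img"][:,:,::-1]);crop(w,230,240,180,160,4,"pics/w2c.png")
```

```text
2.95 [[ 1.0e+00 -3.0e-04 -1.5e-03 -7.0e-04]
 [ 3.0e-04  1.0e+00 -1.7e-03 -8.0e-04]
 [ 1.5e-03  1.7e-03  1.0e+00  9.0e-04]
 [ 0.0e+00  0.0e+00  0.0e+00  1.0e+00]]
```

View pics/w2.png

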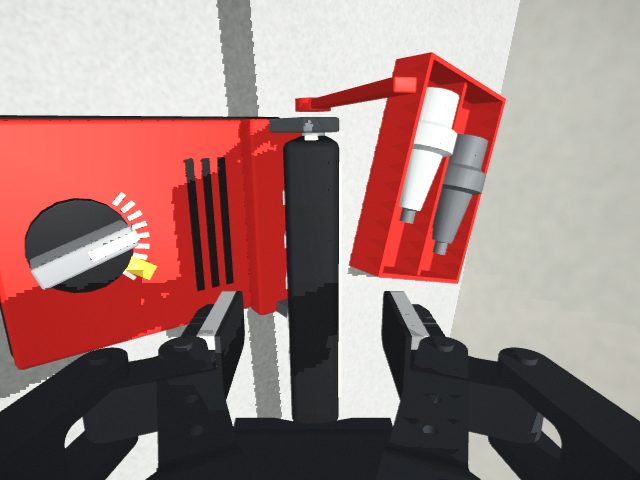

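Emit:
play_rows --deltas '[[[0.0003,0.0003,0.01,0,0,0],[0.0002,0.0003,0.01,0,0,0],[0,0,0.01,0,0,0],[0,0,0.01,0,0,0],[0,0,0.01,0,0,0],[0,0,0.007,0,0,0],[0,0,0,0,0,0]]]'

```text
clock: 3.7
position: [0.6122, -0.0936, 0.1895]
orientation: [-2.934, -0.263, -0.922]
wrist_force: [0.3, -0.1, -0.2]
opening: 0.0512
```

Emit:
play_rows --deltas '[[[0,0,0,0,0,0],[0,0,0,0,0,0],[0,0,0,0,0,0],[0,0,0,0,0,0],[0,0,0,0,0,0],[0,0,0,0,0,0]]]' --grip 1

```text
clock: 4.3
position: [0.6124, -0.0941, 0.1913]
orientation: [-2.934, -0.263, -0.926]
wrist_force: [-1.7, -0.4, 1.9]
opening: 0.0212
```

Run:
```python
from ma import *
from plant import ctrl
o=ctrl.observe();A=cur(o);print(o,np.round(np.linalg.inv(panelpose(55,.092))@A,4))
for n in("wrist","scene"):
    s=ctrl.snapshot(n);np.save(n[0]+"3.npy",s,allow_pickle=True)
    cv2.imwrite(f"pics/{n}3.png",s["img"][:,:,::-1])
crop(s,190,155,160,180,3.3,"pics/s3.png")
```

```text
{'clock': 4.3, 'joint_pos': array([-0.38072151,  0.09953822,  2.10882469,  0.69098658,  0.49864496,
       -1.10216414]), 'joint_vel': array([-2.78087745e-03,  1.55156628e-03,  5.40540221e-04,  5.00113044e-05,
       -6.12774626e-04, -1.02635935e-03]), 'joint_efforts': array([ -0.05632911, -29.14331853, -25.6227994 ,   1.15348611,
        -1.15179107,   0.0878473 ]), 'position': array([ 0.6123614 , -0.09407761,  0.19127459]), 'orientation': array([-2.93389329, -0.26321753, -0.92575906]), 'wrist_force': array([-1.73710287, -0.44950068,  1.92830078]), 'ft_torque': array([-0.19035082,  0.35892663, -0.01053933]), 'opening': 0.021157664255796564} [[ 1.0e+00  7.0e-04  4.0e-04  1.0e-03]
 [-7.0e-04  1.0e+00 -6.0e-04  1.0e-04]
 [-4.0e-04  6.0e-04  1.0e+00 -1.1e-03]
 [ 0.0e+00  0.0e+00  0.0e+00  1.0e+00]]
```

View pics/s3.png

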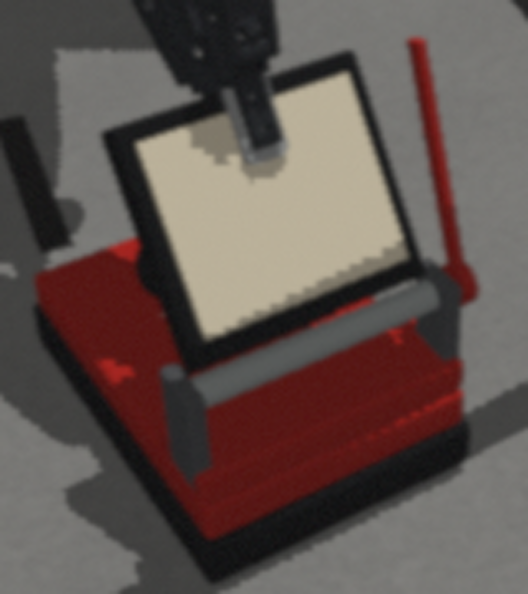

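View pics/wrist3.png

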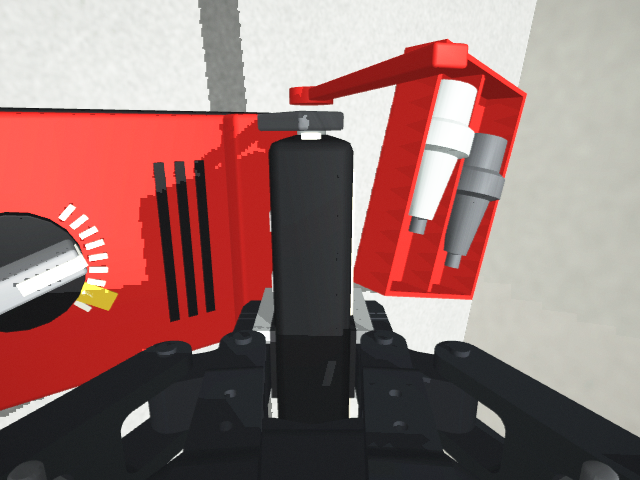

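Emit:
play_rows --deltas '[[[0.00168,0,3e-05,0,-1.033,0],[0.00168,0,3e-05,0,-1.033,0],[0.00168,0,3e-05,0,-1.033,0],[0.00168,0,3e-05,0,-1.033,0],[0.00168,0,3e-05,0,-1.033,0]]]'

```text
clock: 4.9
position: [0.6196, -0.0929, 0.1958]
orientation: [-2.98, -0.267, -0.794]
wrist_force: [-2.2, 0.7, 1.2]
opening: 0.021
```

Emit:
play_rows --deltas '[[[0.00168,0,3e-05,0,-1.033,0],[0.00168,0,3e-05,0,-1.033,0],[0.00168,0,3e-05,0,-1.033,0],[0.00168,0,3e-05,0,-1.033,0],[0.00168,0,3e-05,0,-1.033,0]]]'

```text
clock: 5.4
position: [0.6271, -0.0916, 0.1997]
orientation: [-3.02, -0.27, -0.66]
wrist_force: [-1.9, -0.1, 1.8]
opening: 0.0215
```

Run:
```python
from ma import *
from plant import ctrl
o=ctrl.observe();A=cur(o);D=np.linalg.inv(panelpose(55,.0931))@A;print(o["clock"],o["wrist_force"],o["ft_torque"],Ro.from_matrix(D[:3,:3]).as_rotvec(degrees=True))
for n in("wrist","scene"):
    s=ctrl.snapshot(n);np.save(n[0]+"4.npy",s,allow_pickle=True)
    cv2.imwrite(f"pics/{n}4.png",s["img"][:,:,::-1])
crop(s,190,155,160,180,3.3,"pics/s4.png")
```

```text
5.4 [-1.93578396 -0.13963053  1.77590779] [-0.27702867  0.22275661 -0.02165246] [  0.02151525 -10.33862197  -0.02905927]
```

View pics/s4.png

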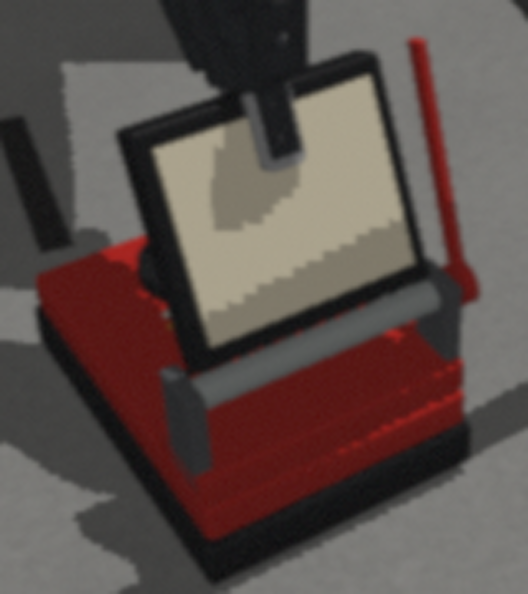

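View pics/wrist4.png

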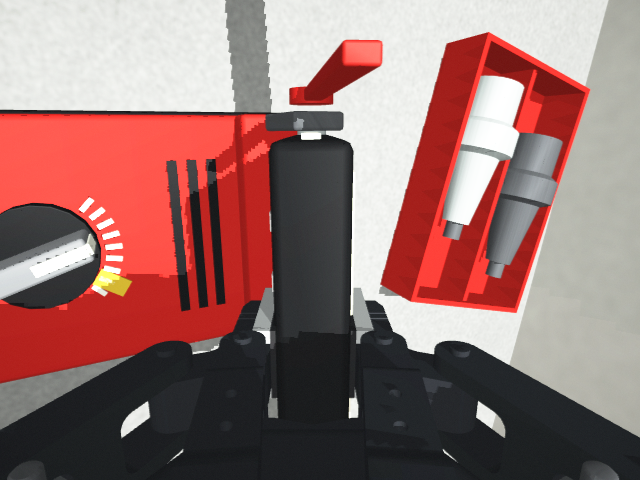

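Emit:
play_rows --deltas '[[[0.0017,0,3e-05,0,-1.05,0],[0.0017,0,3e-05,0,-1.05,0],[0.0017,0,3e-05,0,-1.05,0],[0.0017,0,3e-05,0,-1.05,0],[0.0017,0,3e-05,0,-1.05,0],[0,0,0,0,0,0],[0,0,0,0,0,0]]]'

```text
clock: 6.2
position: [0.6353, -0.09, 0.2029]
orientation: [-3.054, -0.274, -0.525]
wrist_force: [1.2, 1.9, 2.3]
opening: 0.0214
```

Run:
```python
from ma import *
from plant import ctrl
o=ctrl.observe();A=cur(o);D=np.linalg.inv(panelpose(55,.0931))@A;print(o["clock"],o["wrist_force"],o["ft_torque"],Ro.from_matrix(D[:3,:3]).as_rotvec(degrees=True))
for n in("wrist","scene"):
    s=ctrl.snapshot(n);np.save(n[0]+"5.npy",s,allow_pickle=True)
    if n=="wrist": crop(s,250,20,130,150,4,"pics/w5.png")
crop(s,190,155,160,180,3.3,"pics/s5.png")
```

```text
6.2 [1.23200598 1.86158372 2.26552102] [ 0.05913889 -0.3476246   0.02791077] [  0.02439375 -15.49687917  -0.03748383]
```

View pics/s5.png

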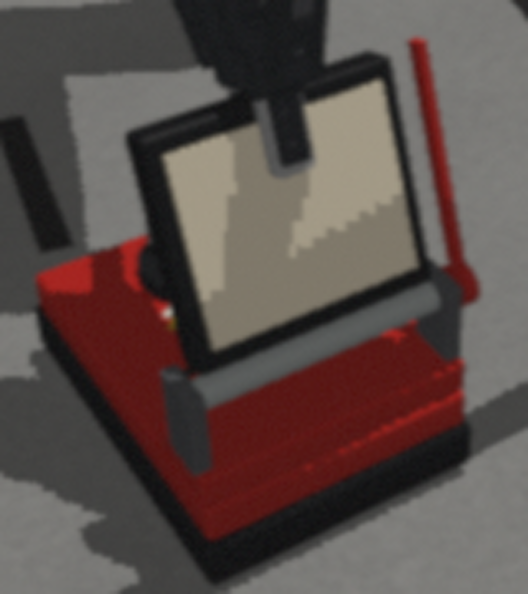

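View pics/w5.png

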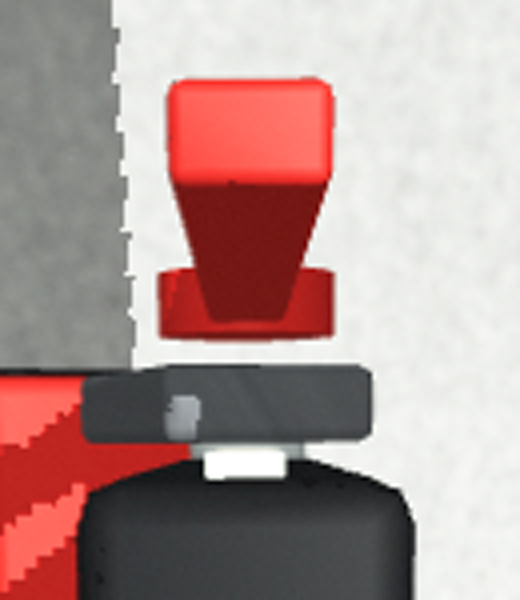

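Emit:
play_rows --deltas '[[[0,0,0,0,0,0],[0,0,0,0,0,0],[0,0,0,0,0,0],[0,0,0,0,0,0],[0,0,0,0,0,0]]]' --grip -0.2

```text
clock: 6.8
position: [0.6342, -0.0901, 0.202]
orientation: [-3.055, -0.273, -0.522]
wrist_force: [0.1, 0.2, -0.6]
opening: 0.0512
```

Run:
```python
from ma import *
from plant import ctrl
o=ctrl.observe();print(o["clock"],o["wrist_force"],o["opening"])
w=ctrl.snapshot("wrist");crop(w,220,20,200,150,4,"pics/w6.png");crop(w,200,240,230,200,3,"pics/w6b.png")
s=ctrl.snapshot("scene");crop(s,190,155,160,180,3.3,"pics/s6.png")
```

```text
6.8 [ 0.10552919  0.2139192  -0.58673865] 0.05115545074194616
```

View pics/w6.png

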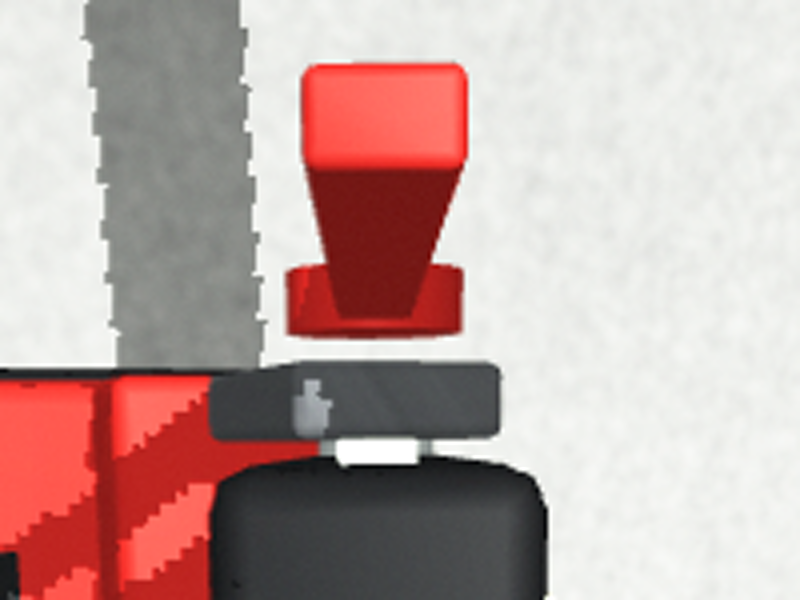

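View pics/w6b.png

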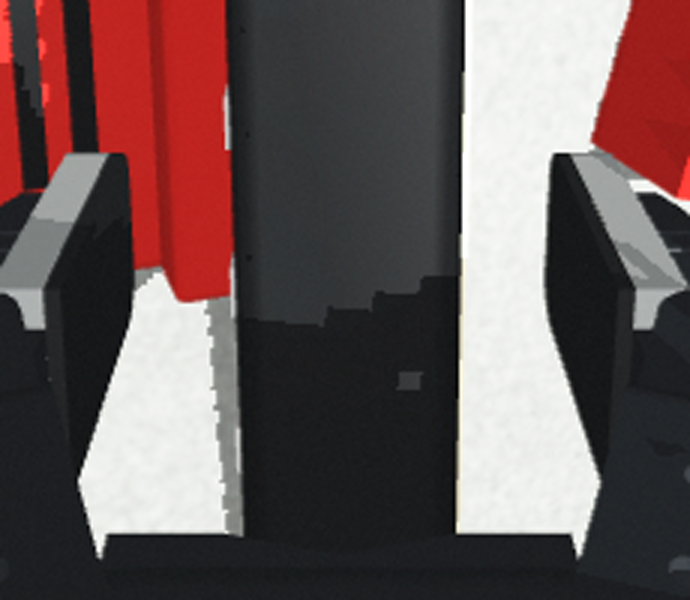

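View pics/s6.png

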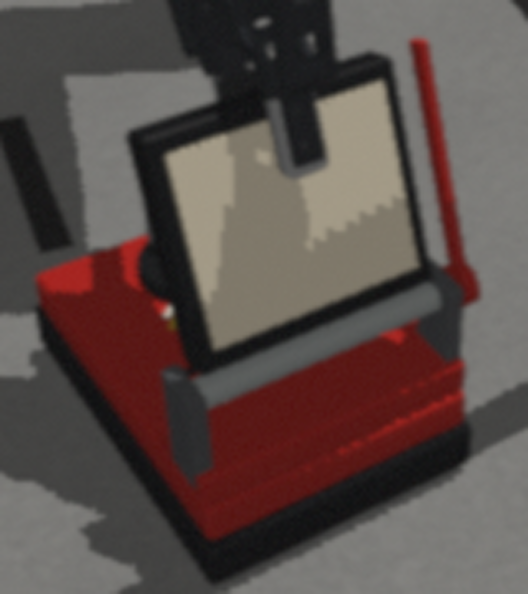

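Run:
```python
from g import *
from plant import ctrl
A=cur(ctrl.observe()); T=A.copy();T[:3,3]-=A[:3,2]*.09
plan(A,T,6,q=(3,1))
W=downpose(B+R@[-.095,0.001,.27],117.5); rows=plan(T,W,16,q=(3,1))
```

```text
[[[0.0,-0.0,-0.015,-0.0,0.0,0.0],[0.0,0.0,-0.015,-0.0,0.0,0.0],[0.0,0.0,-0.015,-0.0,0.0,0.0],[0.0,0.0,-0.015,-0.0,0.0,0.0],[0.0,0.0,-0.015,-0.0,0.0,0.0],[0.0,0.0,-0.015,-0.0,0.0,0.0]]]
end err mm [-0. -0.  0.]
[[[-0.006,0.0,-0.001,1.1,-0.8,-6.6],[-0.007,-0.001,-0.001,1.2,-0.9,-6.7],[-0.006,-0.001,-0.001,1.1,-0.8,-6.6],[-0.006,-0.003,-0.001,1.1,-0.8,-6.6],[-0.006,-0.003,-0.001,1.2,-0.9,-6.7],[-0.006,-0.003,-0.0,1.1,-0.8,-6.6],[-0.005,-0.004,-0.001,1.1,-0.9,-6.6],[-0.004,-0.005,0.0,1.2,-0.8,-6.7]]]
[[[-0.004,-0.006,0.0,1.1,-0.8,-6.6],[-0.004,-0.005,0.0,1.1,-0.9,-6.6],[-0.002,-0.006,0.001,1.2,-0.8,-6.6],[-0.002,-0.007,0.0,1.1,-0.8,-6.7],[-0.001,-0.006,0.001,1.1,-0.9,-6.6],[-0.001,-0.007,0.0,1.2,-0.8,-6.6],[0.001,-0.006,0.001,1.1,-0.8,-6.7],[0.001,-0.007,0.001,1.1,-0.9,-6.6]]]
end err mm [-0.37 -0.01  0.2 ]
```

Emit:
play_rows --deltas '[[[0,0,-0.01,0,0,0],[0,0,-0.015,0,0,0],[0,0,-0.015,0,0,0],[0,0,-0.015,0,0,0],[0,0,-0.015,0,0,0],[0,0,-0.015,0,0,0],[0,0,-0.005,0,0,0]]]'

```text
clock: 7.6
position: [0.6058, -0.0959, 0.2904]
orientation: [-3.055, -0.274, -0.529]
wrist_force: [1.0, 0.5, -1.0]
opening: 0.0513
```

Run:
```python
from ma import *
from plant import ctrl
o=ctrl.observe();print(o["clock"],o["joint_pos"])
w=ctrl.snapshot("wrist");crop(w,230,40,180,150,4,"pics/w7.png")
s=ctrl.snapshot("scene");crop(s,190,155,160,180,3.3,"pics/s7.png")
```

```text
7.6 [-0.30937862  0.05396956  1.84919547  0.19453259  0.94129194 -0.57930436]
```

View pics/w7.png

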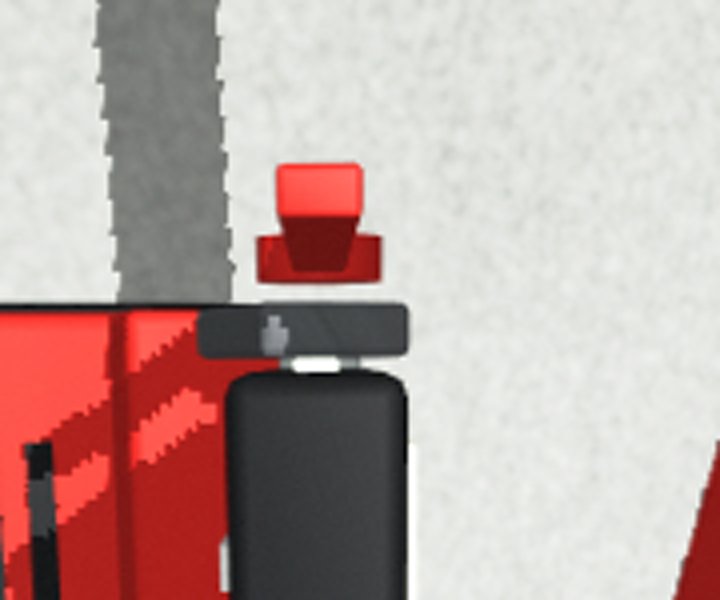

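Emit:
play_rows --deltas '[[[-0.006,0,-0.001,1.1,-0.8,-6.6],[-0.007,-0.001,-0.001,1.2,-0.9,-6.7],[-0.006,-0.001,-0.001,1.1,-0.8,-6.6],[-0.006,-0.003,-0.001,1.1,-0.8,-6.6],[-0.006,-0.003,-0.001,1.2,-0.9,-6.7],[-0.006,-0.003,0,1.1,-0.8,-6.6],[-0.005,-0.004,-0.001,1.1,-0.9,-6.6],[-0.004,-0.005,0,1.2,-0.8,-6.7]]]'

```text
clock: 8.5
position: [0.5536, -0.1048, 0.2778]
orientation: [-2.628, -1.661, -0.291]
wrist_force: [0.3, 0.3, -0.0]
opening: 0.0513
```

Emit:
play_rows --deltas '[[[-0.004,-0.006,0,1.1,-0.8,-6.6],[-0.004,-0.005,0,1.1,-0.9,-6.6],[-0.002,-0.006,0.001,1.2,-0.8,-6.6],[-0.002,-0.007,0,1.1,-0.8,-6.7],[-0.001,-0.006,0.001,1.1,-0.9,-6.6],[-0.001,-0.007,0,1.2,-0.8,-6.6],[0.001,-0.006,0.001,1.1,-0.8,-6.7],[0.001,-0.007,0.001,1.1,-0.9,-6.6]]]'

```text
clock: 9.3
position: [0.5018, -0.1144, 0.2691]
orientation: [-1.623, -2.689, 0.001]
wrist_force: [0.2, -0.2, 0.3]
opening: 0.0512
```

Run:
```python
from ma import *
from plant import ctrl
o=ctrl.observe();print(o["clock"],o["joint_pos"],o["position"],cur(o)[:3,:3])
for n in("wrist","scene","top"):
    s=ctrl.snapshot(n);np.save(n[0]+"8.npy",s,allow_pickle=True)
    cv2.imwrite(f"pics/{n}8.png",s["img"][:,:,::-1])
    if n=="scene":crop(s,190,155,160,180,3.3,"pics/s8.png")
```

```text
9.3 [-3.08444415e-01  5.94333589e-02  1.84921043e+00 -5.03359813e-04
  1.23410520e+00 -2.36388525e+00] [ 0.50181359 -0.11438805  0.26910643] [[-4.66040912e-01  8.84762293e-01 -1.24595808e-03]
 [ 8.84763035e-01  4.66041160e-01 -1.01650840e-04]
 [ 4.90730918e-04 -1.14975110e-03 -9.99999219e-01]]
```

View pics/s8.png

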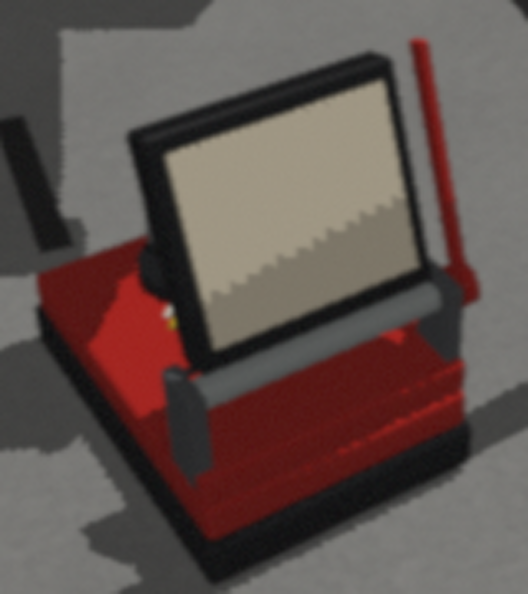

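View pics/wrist8.png

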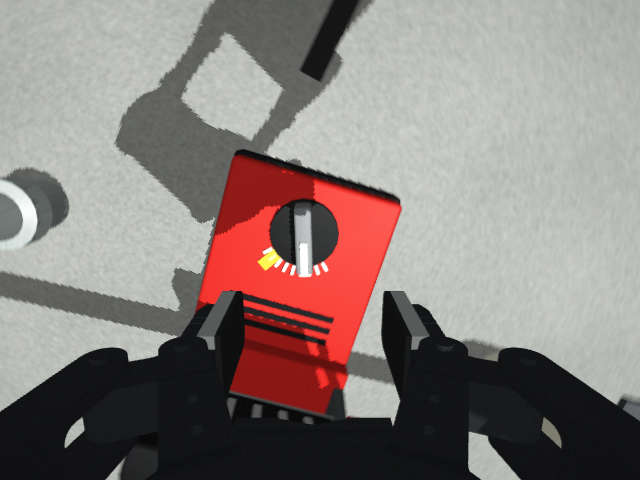

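Run:
```python
from ma import *
from plant import ctrl
w=np.load("w8.npy",allow_pickle=True).item();crop(w,255,190,100,100,6,"pics/w8c.png")
```

```text
(no output)
```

View pics/w8c.png

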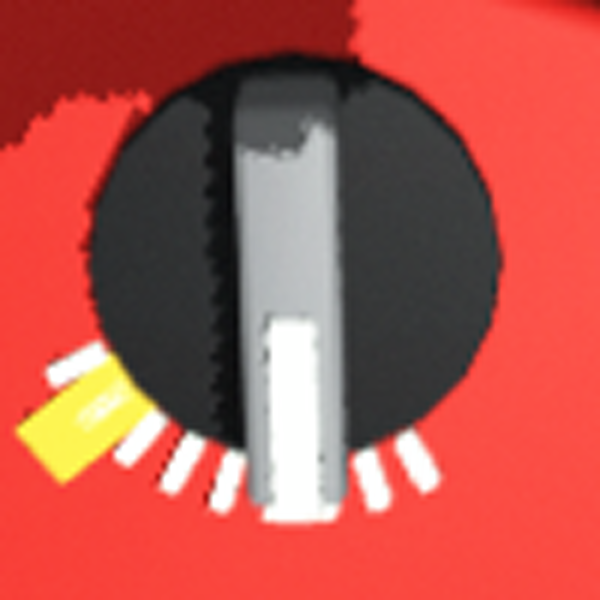

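```bash
cat >> ma.py <<'E'
def knob(w,p,q,c,m):
    P,Q=onz(w,p,.096),onz(w,q,.096); C=onz(w,c,.07);M=onz(w,m,.06)
    a=lambda v:np.degrees(np.arctan2(v[1],v[0]))
    print("bar yaw",a(Q-P),"len",np.linalg.norm(P-Q),"mid",(P+Q)/2,"disc",C,"mark yaw",a(M-C),"bar-to-mark",a(Q-P)-a(M-C))
E
python3 - <<'E'
from ma import *
from plant import ctrl
w=np.load("w8.npy",allow_pickle=True).item()
f=lambda x,y:(255+x/6,190+y/6)
knob(w,f(286,105),f(297,497),f(295,252),f(88,420))
print(L if 0 else B+R@[-.075,0,0])
A=cur(ctrl.observe());Ai=np.linalg.inv(A)
E
```

```text
bar yaw 29.036356564787678 len 0.054013528916745795 mid [ 0.52158935 -0.11136725  0.096     ] disc [ 0.52071485 -0.11186003  0.07      ] mark yaw -20.132016380792653 bar-to-mark 49.16837294558033
[ 0.5225 -0.112   0.    ]
```

Run:
```python
from ma import *
from plant import ctrl
A=cur(ctrl.observe());k=[.521,-.1115]
T=downpose(np.r_[k,.12],118.3);plan(A,T,8);plan(T,downpose(np.r_[k,.072],118.3),6)
```

```text
[[[-0.0008,0.0023,0.0187,0.0,-0.01,-0.11],[-0.0009,0.0022,0.0186,0.0,-0.0,-0.12],[-0.0008,0.0023,0.0187,0.0,-0.01,-0.11],[-0.0008,0.0022,0.0187,0.0,-0.01,-0.11],[-0.0009,0.0023,0.0186,0.0,-0.01,-0.11],[-0.0008,0.0022,0.0187,0.0,-0.0,-0.12],[-0.0008,0.0023,0.0186,0.01,-0.01,-0.11],[-0.0009,0.0022,0.0187,-0.0,-0.01,-0.11]]]
end err mm [-0.02 -0.03  0.  ]
[[[0.0,-0.0,0.008,0.0,0.0,-0.0],[0.0,-0.0,0.008,0.0,0.0,-0.0],[0.0,-0.0,0.008,0.0,0.0,-0.0],[0.0,-0.0,0.008,0.0,0.0,-0.0],[0.0,-0.0,0.008,0.0,0.0,-0.0],[0.0,-0.0,0.008,0.0,0.0,-0.0]]]
end err mm [ 0.  0. -0.]
```

Emit:
play_rows --deltas '[[[-0.0008,0.0023,0.0187,0,0,-0.11],[-0.0009,0.0022,0.0187,0,0,-0.11],[-0.0008,0.0023,0.0187,0,0,-0.11],[-0.0008,0.0022,0.0187,0,0,-0.11],[-0.0009,0.0023,0.0187,0,0,-0.11],[-0.0008,0.0022,0.0187,0,0,-0.11],[-0.0008,0.0023,0.0187,0,0,-0.11],[-0.0009,0.0022,0.0187,0,0,-0.11]]]'

```text
clock: 10.25
position: [0.5219, -0.1121, 0.1196]
orientation: [1.613, 2.695, 0.002]
wrist_force: [-0.2, 0.2, 0.3]
opening: 0.0511
```

Emit:
play_rows --deltas '[[[0,0,0.005,0,0,0],[0,0,0,0,0,0]]]'

```text
clock: 10.45
position: [0.5208, -0.1119, 0.1146]
orientation: [-1.61, -2.695, -0.0]
wrist_force: [-1.0, 0.7, 0.1]
opening: 0.0511
```

Run:
```python
from ma import *
from plant import ctrl
o=ctrl.observe();print(o["clock"],o["position"],o["wrist_force"]);A=cur(o)
w=ctrl.snapshot("wrist");cv2.imwrite("pics/w9.png",w["img"][:,:,::-1])
```

```text
10.45 [ 0.52077213 -0.11186528  0.11455756] [-1.04546638  0.71967662  0.12365242]
```

View pics/w9.png

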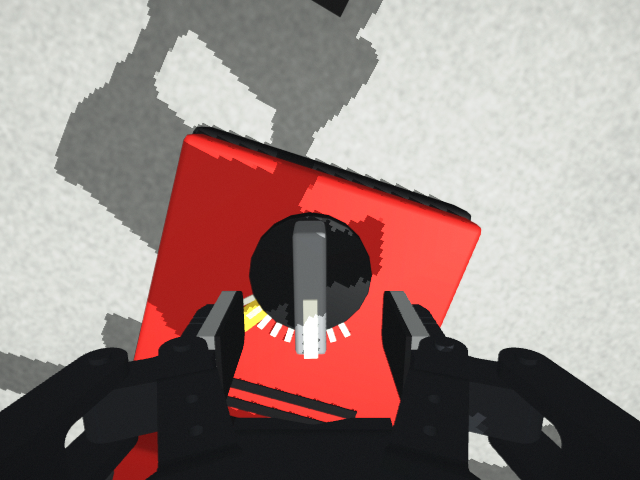

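Emit:
play_rows --deltas '[[[-0.0007,0,0.007,0,0,-0.7],[0,0,0.007,0,0,0],[0,0,0.007,0,0,0],[0,0,0.007,0,0,0],[0,0,0.007,0,0,0],[0,0,0.007,0,0,0],[0,0,0,0,0,0]]]'

```text
clock: 11.2
position: [0.5209, -0.1123, 0.0723]
orientation: [-1.592, -2.707, 0.0]
wrist_force: [0.5, -0.0, -0.4]
opening: 0.051
```

Emit:
play_rows --deltas '[[[0,0,0,0,0,0],[0,0,0,0,0,0],[0,0,0,0,0,0],[0,0,0,0,0,0],[0,0,0,0,0,0],[0,0,0,0,0,0],[0,0,0,0,0,0]]]' --grip 1

```text
clock: 11.9
position: [0.5223, -0.1127, 0.0743]
orientation: [1.592, 2.707, 0.001]
wrist_force: [-1.7, 0.6, 6.3]
opening: 0.0125
```

Run:
```python
from ma import *
from plant import ctrl
o=ctrl.observe();print(o["clock"],o["position"],o["wrist_force"],o["ft_torque"],o["opening"]);A=cur(o)
w=ctrl.snapshot("wrist");cv2.imwrite("pics/w10.png",w["img"][:,:,::-1])
s=ctrl.snapshot("scene");crop(s,190,155,160,180,3.3,"pics/s10.png")
```

```text
11.9 [ 0.52232992 -0.112709    0.07425607] [-1.70656635  0.56980582  6.25306916] [ 0.12142461  0.20491907 -0.07864793] 0.012522424994934708
```

View pics/w10.png

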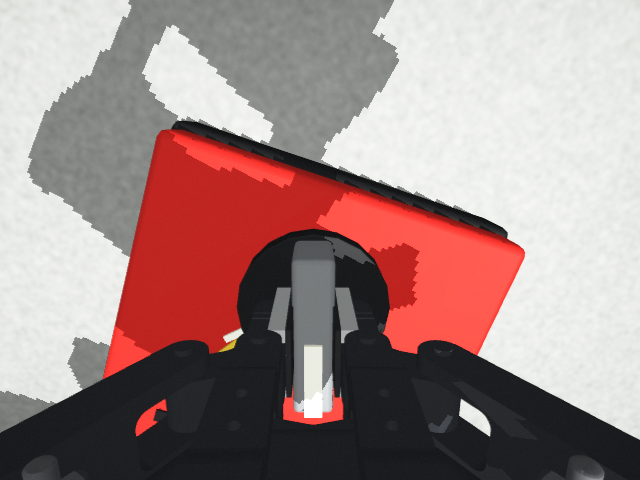

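View pics/s10.png

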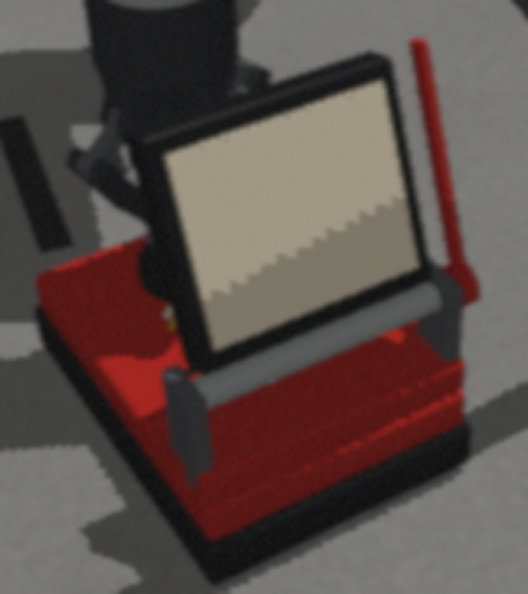

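Emit:
play_rows --deltas '[[[0,0,0.001,0,0,0],[0,0,0.001,0,0,0],[0,0,0.001,0,0,0],[0,0,0,0,0,0],[0,0,0,0,0,0]]]'

```text
clock: 12.5
position: [0.5224, -0.1128, 0.0741]
orientation: [1.592, 2.708, 0.001]
wrist_force: [-6.8, 2.4, 22.4]
opening: 0.0125
```

Emit:
play_rows --deltas '[[[0.0006,-0.0005,0,0,0,0],[0,0,0,0,0,0],[0,0,0,0,0,0]]]'

```text
clock: 12.8
position: [0.5224, -0.1127, 0.0741]
orientation: [1.591, 2.706, 0.001]
wrist_force: [-6.0, 0.8, 21.6]
opening: 0.0126
```

Emit:
play_rows --deltas '[[[0.0005,-0.0009,0,0,0,0],[0.0005,-0.0009,0,0,0,0],[0.0005,-0.0009,0,0,0,0],[0,0,0,0,0,0]]]'

```text
clock: 13.2
position: [0.5223, -0.1127, 0.0742]
orientation: [1.589, 2.7, 0.006]
wrist_force: [1.0, 2.8, 14.6]
opening: 0.0125
```

Emit:
play_rows --deltas '[[[0,0,0.0005,0,0,0],[0,0,0.0005,0,0,1],[0,0,0,0,0,2],[0,0,0,0,0,2],[0,0,0,0,0,2],[0,0,0,0,0,2]]]'

```text
clock: 13.8
position: [0.5222, -0.1126, 0.0741]
orientation: [1.795, 2.569, 0.006]
wrist_force: [-2.7, 4.0, 21.3]
opening: 0.0132
```

Run:
```python
from ma import *
from plant import ctrl
o=ctrl.observe();print(o["clock"],o["position"],o["wrist_force"],o["ft_torque"],o["opening"]);A=cur(o);print("yaw",np.degrees(np.arctan2(A[1,0],A[0,0])))
w=ctrl.snapshot("wrist");cv2.imwrite("pics/w11.png",w["img"][:,:,::-1])
s=ctrl.snapshot("scene");crop(s,190,155,160,180,3.3,"pics/s11.png")
```

```text
13.8 [ 0.52217602 -0.11261581  0.07408538] [-2.67831066  3.96981778 21.27338812] [0.70548564 0.45245343 0.46654997] 0.013211582234213945
yaw 110.10120505515113
```

View pics/w11.png

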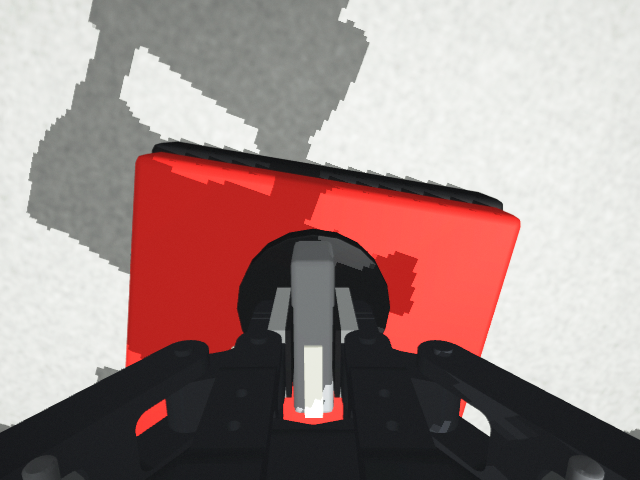

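View pics/s11.png

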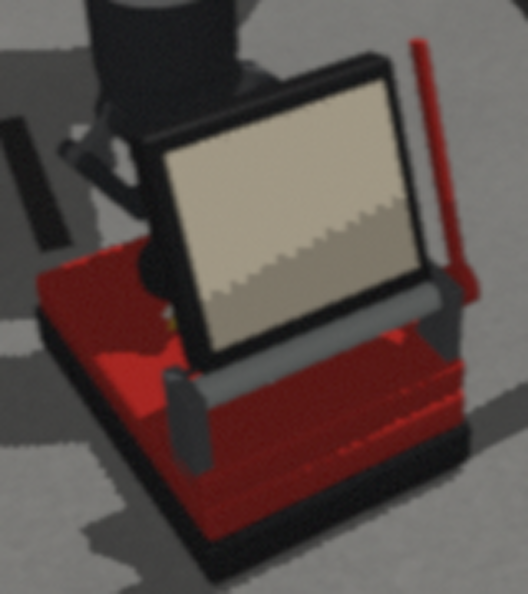

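Emit:
play_rows --deltas '[[[0,0,0,0,0,3],[0,0,0,0,0,3],[0,0,0,0,0,3],[0,0,0,0,0,3],[0,0,0,0,0,3]]]'

```text
clock: 14.4
position: [0.5221, -0.1124, 0.0741]
orientation: [2.117, 2.312, 0.008]
wrist_force: [-1.9, 4.1, 20.8]
opening: 0.0128
```

Emit:
play_rows --deltas '[[[0,0,0,0,0,3],[0,0,0,0,0,3],[0,0,0,0,0,3],[0,0,0,0,0,3]]]'

```text
clock: 14.8
position: [0.5221, -0.1122, 0.0741]
orientation: [2.348, 2.079, 0.009]
wrist_force: [-1.5, 6.1, 21.9]
opening: 0.0128
```

Emit:
play_rows --deltas '[[[0.001,0,0,0,0,3],[0.001,0,0,0,0,3],[0,0,0,0,0,2]]]'

```text
clock: 15.1
position: [0.5222, -0.1119, 0.0741]
orientation: [2.484, 1.911, 0.006]
wrist_force: [-4.2, -0.3, 20.3]
opening: 0.0128
```

Run:
```python
from ma import *
from plant import ctrl
o=ctrl.observe();print(o["clock"],o["position"],o["wrist_force"],o["ft_torque"],o["opening"]);A=cur(o);print("yaw",np.degrees(np.arctan2(A[1,0],A[0,0])))
w=ctrl.snapshot("wrist");cv2.imwrite("pics/w12.png",w["img"][:,:,::-1])
s=ctrl.snapshot("scene");crop(s,190,155,160,180,3.3,"pics/s12.png")
```

```text
15.1 [ 0.52222049 -0.11189286  0.07413672] [-4.24143493 -0.34742001 20.29329847] [0.04113324 0.66775185 0.41480225] 0.012831500051613579
yaw 75.15870210443946
```

View pics/w12.png

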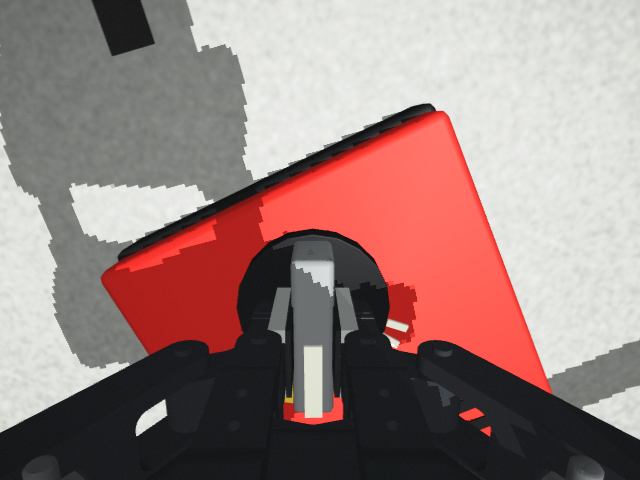

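View pics/s12.png

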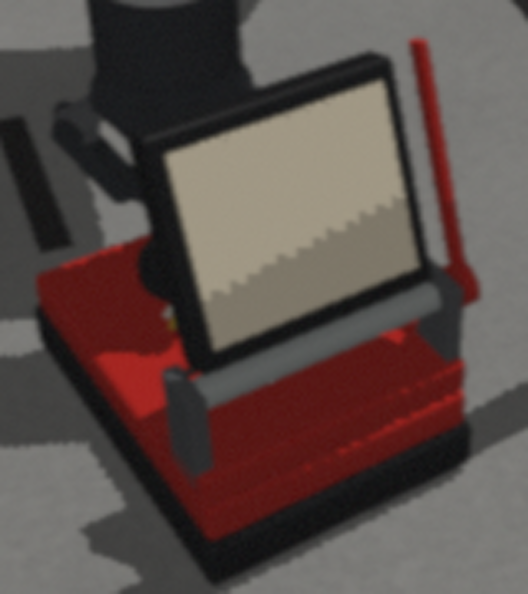

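Emit:
play_rows --deltas '[[[0,0,0,0,0,3],[0,0,0,0,0,3],[0,0,0,0,0,2.5],[0,0,0,0,0,0],[0,0,0,0,0,0]]]'

```text
clock: 15.7
position: [0.5222, -0.1117, 0.0741]
orientation: [2.619, 1.723, 0.008]
wrist_force: [-1.9, -0.1, 20.6]
opening: 0.0127
```

Run:
```python
from ma import *
from plant import ctrl
o=ctrl.observe();print(o["clock"],o["position"],o["wrist_force"],o["ft_torque"],o["opening"]);A=cur(o);print("yaw",np.degrees(np.arctan2(A[1,0],A[0,0])))
w=ctrl.snapshot("wrist");cv2.imwrite("pics/w13.png",w["img"][:,:,::-1]);crop(w,220,220,190,200,3,"pics/w13c.png")
np.save("w13.npy",w,allow_pickle=True)
```

```text
15.7 [ 0.52222034 -0.11172539  0.07409588] [-1.91749016 -0.11098771 20.57181673] [0.14309209 0.66245115 0.22519045] 0.012722048901204956
yaw 66.66206384223959
```

View pics/w13c.png

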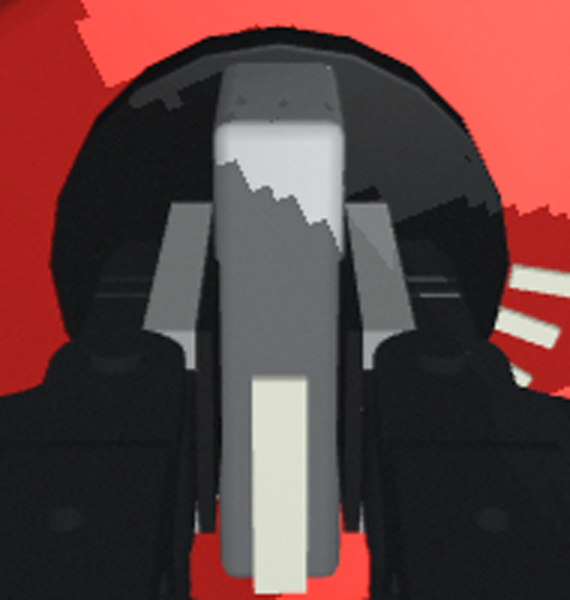

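View pics/w13.png

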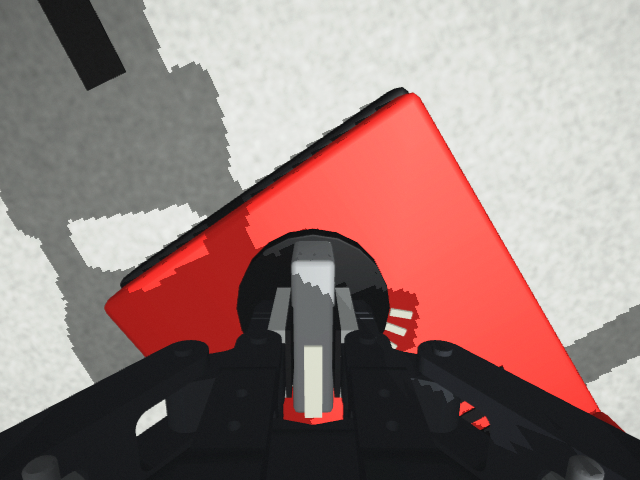

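Run:
```python
from ma import *
w=np.load("w13.npy",allow_pickle=True).item()
img=w["img"].astype(int); red=((img[...,0]>110)&(img[...,1]<110)&(img[...,2]<110))
a=lambda v:np.degrees(np.arctan2(v[1],v[0]))
pts=[(c,np.where(red[:,c])[0].min()) for c in range(150,395,5)]
P=np.array([onz(w,p,.06)[:2] for p in pts]); v=cv2.fitLine(P.astype(np.float32),cv2.DIST_HUBER,0,.001,.001).ravel();print("front",a(v[:2]))
pts=[(np.where(red[r,400:])[0].max()+400,r) for r in range(130,370,5)]
P=np.array([onz(w,p,.06)[:2] for p in pts]); v=cv2.fitLine(P.astype(np.float32),cv2.DIST_HUBER,0,.001,.001).ravel();print("right",a(v[:2]))
f=lambda x,y:onz(w,(220+x/3,220+y/3),.096)
print("bar",a(f(279,575)-f(279,125)),a(f(280,590)-f(280,380)))
```

```text
front -79.03164
right 10.950804
bar -23.29024061087696 -23.277814481633836
```

Emit:
play_rows --deltas '[[[0.0004,0.0009,-0.001,0,0,0],[0.0004,0.0009,-0.001,0,0,0],[0.0004,0.0009,-0.001,0,0,0],[0,0,0,0,0,0]]]'

```text
clock: 16.15
position: [0.5222, -0.1117, 0.0742]
orientation: [2.621, 1.725, 0.001]
wrist_force: [-2.9, -2.9, 9.7]
opening: 0.0127
```

```bash
cat >> ma.py <<'E'
def lyaw(w,cr,rr):
    img=w["img"].astype(int); red=((img[...,0]>110)&(img[...,1]<110)&(img[...,2]<110))
    a=lambda v:np.degrees(np.arctan2(v[1],v[0]))
    pts=[(c,np.where(red[:,c])[0].min()) for c in range(*cr)]
    P=np.array([onz(w,p,.06)[:2] for p in pts]); v=cv2.fitLine(P.astype(np.float32),cv2.DIST_HUBER,0,.001,.001).ravel();print("front",a(v[:2]),P[0],P[-1])
    pts=[(np.where(red[r,300:500])[0].max()+300,r) for r in range(*rr)]
    P=np.array([onz(w,p,.06)[:2] for p in pts]); v=cv2.fitLine(P.astype(np.float32),cv2.DIST_HUBER,0,.001,.001).ravel();print("right",a(v[:2]))
E
python3 - <<'E'
from ma import *
w=np.load("w8.npy",allow_pickle=True).item()
lyaw(w,(245,395,5),(215,285,5))
E
```

```text
front -78.214966 [ 0.48996684 -0.18446159] [ 0.46364454 -0.05776244]
right 11.114366
```

Emit:
play_rows --deltas '[[[0,0,0,0,0,0],[0,0,0,0,0,0],[0,0,0,0,0,0],[0,0,0,0,0,0]]]' --grip -0.2

```text
clock: 16.55
position: [0.521, -0.1102, 0.0721]
orientation: [-2.626, -1.724, -0.0]
wrist_force: [-0.2, -0.8, -0.2]
opening: 0.0512
```

Emit:
play_rows --deltas '[[[0,0,-0.005,0,0,0],[0,0,-0.01,0,0,0],[0,0,-0.02,0,0,0],[0,0,-0.02,0,0,0],[0,0,-0.03,0,0,0],[0,0,-0.03,0,0,0],[0,0,-0.03,0,0,0],[0,0,-0.03,0,0,0]]]'

```text
clock: 17.35
position: [0.5212, -0.1103, 0.25]
orientation: [2.625, 1.724, 0.003]
wrist_force: [0.9, -0.1, -0.1]
opening: 0.051
```

Run:
```python
from ma import *
from plant import ctrl
o=ctrl.observe();print(o["clock"],o["position"],o["wrist_force"],o["opening"])
for n in("wrist","scene","top"):
    s=ctrl.snapshot(n);np.save(n[0]+"14.npy",s,allow_pickle=True)
    cv2.imwrite(f"pics/{n}14.png",s["img"][:,:,::-1])
    if n=="scene":crop(s,190,155,160,180,3.3,"pics/s14.png")
    if n=="wrist":crop(s,230,170,140,130,5,"pics/w14c.png")
```

```text
17.35 [ 0.52122182 -0.11032323  0.24998873] [ 0.87965712 -0.05361695 -0.06616443] 0.05102848542151476
```

View pics/s14.png

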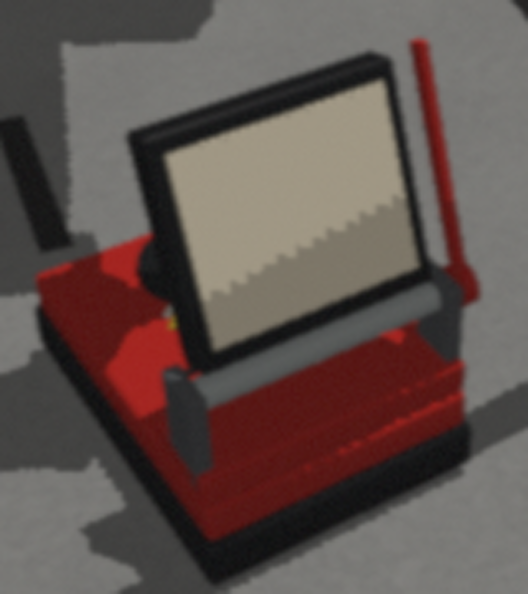

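View pics/w14c.png

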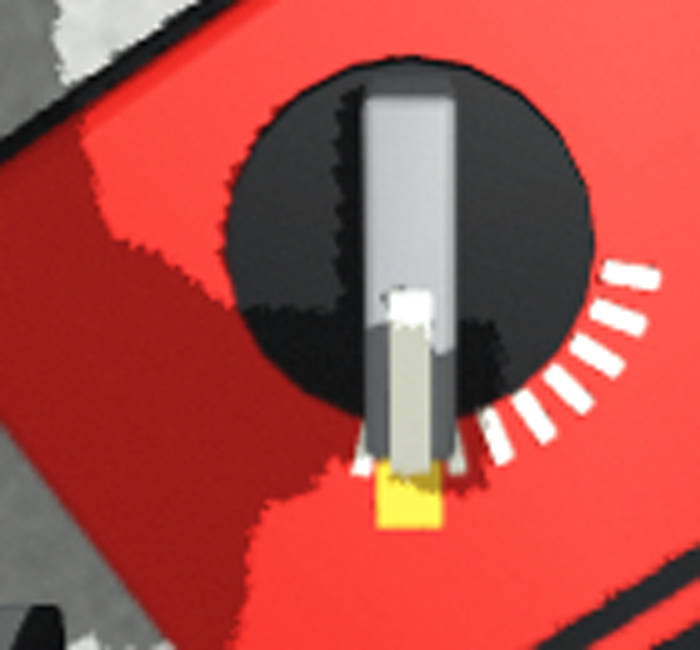

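View pics/top14.png

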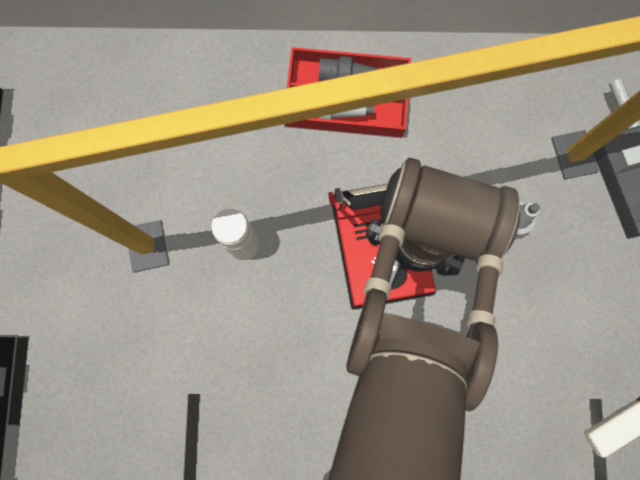

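Emit:
play_rows --deltas '[[[0,0,0,0,0,0],[0,0,0,0,0,0],[0,0,0,0,0,0]]]'

```text
clock: 17.8
position: [0.5202, -0.1101, 0.2461]
orientation: [-2.625, -1.723, 0.002]
wrist_force: [0.5, -0.4, 0.4]
opening: 0.0515
```

```bash
python3 -c "
from plant import ctrl
print(ctrl.observe()['joint_vel'].round(4)); print(ctrl.finish_job())"
```

```text
[ 0.0005  0.0004 -0.0068 -0.0004 -0.0011  0.0001]
the job is handed in; nothing more can be done
None
```

The job is done and handed in at about 17.8 s. The panel is set to the red arm and holding by itself, and the knob's pointer stands at the yellow mark.

- **Panel:** I pinched its free edge and swung it about the hinge from about 55° to 70.5°, then let go. After release the wrist camera showed it in line with the arm to about 0.2°. It looked unchanged in every later scene picture, including after the knob was turned.
- **Knob:** I gripped the bar and turned it about 52° clockwise while pressing down with about 20 N. The measured angle was 34.2° (0.597 rad) against the mark's 0.6. The picture after release shows the pointer centred on the yellow mark.
- **Surroundings:** The light looked unmoved in all pictures. The can and holder were in place in the last top view, though the arm partly hid the holder. I saw no contact with the setting arm. At hand-in the gripper was clear above the light and touching nothing.

**Measurements that disagreed:**
- Estimates of the light's heading ranged from 9° to 11.8° across views and edges.
- The first wrist-camera estimate of how far the knob had to turn was 49°, against about 52° from the top view. The final picture settles it in favour of 52°.
- While pressing, the sideways force briefly reached 7 N before I corrected it, but the light did not move.

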